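Seat an engraving practice block in the ball vise

TASK

Mount the small copper-faced practice block in the engraver's ball vise: set it copper side up into the rectangular recess of the tilted vise head, then press it gently down past the sprung rollers until it snaps home and its copper face lies flush with the head all round. Take the block that matches the recess, never force or ram it, leave it seated with the gripper clear, and do not shift the other things on the bench.

Things in the scene. Friction and masses are not known exactly. Their poses are not given: they have to be found in the camera images.
- plate_block: The block to mount: dark wood with a 1.6 mm copper plate on top, 28 (x) by 44 (y) by 22 mm high, 70 g, lying copper side up. Origin at the centre of its underside, z towards the copper. Both long sides (+x, -x) carry a groove 2.2 mm deep, 5 to 12 mm above the underside; below and above it the block has full width. The short ends are plain. Half a turn about z makes no difference.
- block_face (a point): Centre of the copper face of plate_block, 22 mm above its underside; axes as plate_block.
- recess (a point): Centre of the recess's mouth, in the plane of the head's flat aluminium face (84 mm in x, 104 mm in y, nothing standing above it). z points out of the tilted face, y along the recess. The recess is 30 (x) by 46 (y) by 22 mm deep with a flat floor, 1.5 mm chamfer at its mouth: the block has 1 mm play each side.
- roller_a: One of two alike sprung steel rollers, 12 mm diameter, 16 mm long along y, in the middle of the recess's long walls (this at +x, the other at -x). Each stands 2.5 mm proud of its wall, axis 15 mm below the face. The block stops on them with its copper about 11 mm above the head and needs about 10 N along -z to go past them down to the floor, where they hold it. Origin at its centre.
- vise_head (a joint): Tilt of the vise head in rad, clamped stiffly: 0 is level; growing, the head's face leans towards the vise's -x side (roughly towards the robot).
- vise: The ball vise, fixed to the bench: black round foot of 124 mm diameter, dark ball, and a steel disc of 124 mm diameter carrying the aluminium head block. Origin at the centre of its foot on the bench. The head's tilt axis runs along its y, 62 mm above the bench; the head's face is 64 mm from that axis.
- wide_block: Another copper-faced wood block, too big for the recess: 38 mm (x) by 58 mm (y) by 22 mm, no grooves, origin at the centre of its underside. Leave alone.
- tall_block: A tall copper-faced wood block, 30 by 30 by 56 mm, standing; origin at the centre of its underside. Leave alone.
- collet: A brass collet standing on the bench, 27 mm diameter, 30 mm high; origin at the centre of its underside. Leave alone.
- tool_stand: A turned steel stand, 60 mm diameter at its foot, 78 mm high; origin at the centre of its underside. Leave alone.
Things that resemble listed ones, but are neither listed nor needed, are in the scene too. What is shaped like the plate_block but purple is not meant.

How it is judged (in metres and radians):
At the end, for the whole second after the job is handed in: The block sits in the recess copper side up: the centre of its copper face is within 3 mm of the recess's centre along both its sides, no more than 1.6 mm above and 2 mm below the head's face, square to it within 0.05 rad, at rest (x of block_face in the frame of recess between -0.003 and 0.003 m and y of block_face in the frame of recess between -0.003 and 0.003 m and z of block_face in the frame of recess between -0.002 and 0.0016 m and angle between the z axis of plate_block and the z axis of recess, either way round below 0.05 rad and linear speed of plate_block below 0.01 m/s); the robot touches nothing.
It fails at once if the block is pressed against the vise with more than 120 N (contact force between plate_block and vise above 120 N).
It fails at once if the fingers press on the vise with more than 120 N (contact force between the fingers and vise above 120 N).
It fails at once if the wide block, tall block, collet or tool stand is shifted by more than 20 mm (distance of any of wide_block, tall_block, collet, tool_stand from where it was at the start of the episode above 0.02 m).
It also fails if it takes over 58 s, if anything falls off the work surface, if the arm or the gripper's body presses on something with over 40 N, if the wrist force passes 120 N, or if a joint passes its speed limit or range.

ROBOT

A 7-joint arm with a two-finger parallel gripper is mounted at the origin on the work surface. World frame = base frame: x ahead of the robot, y to its left, z up, the work surface at z = 0. Lengths are in mm, angles in rad, forces in N, time in s.
With the tool pointing down it reaches from about 425 to 1025 mm from the base axis. Payload 9.4 kg.
Tool frame: the origin (TCP) lies on the centre line of the jaws, within the pads' length; the fingertips stand 22 mm ahead of it and the grasp point (between the pads) lies 3 mm ahead of it; z points along the fingers, y is the line along which they close (so a half turn about z gives the same grasp; the last joint's range is limited). The gripper opens to 93 mm and grips with 3 to 60 N. Pads are 15 mm wide; open, the fingers measure 128 mm over their backs; the gripper's body (75 mm by 188 mm) begins 65 mm behind the grasp point.
Start: joints at [1.155, 0.599, -0.003, 1.599, 0.002, 0.943, -0.08], TCP at [240.949, -683.789, 240.618] pointing down, gripper open.
Joint ranges: [-2.57, 2.57], [-0.35, 1.97], [-1.29, 1.29], [0.11, 2.56], [-1.05, 4.19], [0.11, 1.86], [-2.63, 2.63]. Speed limits (rad/s): [2.22, 2.22, 3.01, 3.01, 3.14, 3.14, 3.14].

INTERFACE

Orientations are given as [roll, pitch, yaw] about the fixed x, y, z axes, in that order (R = Rz(yaw) Ry(pitch) Rx(roll)).
In Python, from cell import status, grab_frame, robot gives the robot as it stands. The module is installed in compiled form; this text tells all that it offers.
- The arm moves only by the tool jog_arm, never from a script. Its argument "targets" is a list of rows, each a list of 7 numbers: the shift along the tool's x, y, z scaled (see below), then the turn, a rotation vector about the tool's x, y, z scaled (see below), then the opening, from -1 (shut) to 1 (fully open). A call has 1 to 20 rows; each row shifts and turns the commanded pose from where the row before left it, along the tool's axes as they then stand; what a row does not reach is not made up. The controller multiplies each number of a shift by 0.2 m and each number of a turn by pi rad. A row lasts 1/8 s, in which the tool goes at most 62.5 mm and 10.7 degrees, less where a joint would pass 70% of its speed; a pose out of reach is approached as far as the arm can. A call with a number of a shift or a turn outside -1 to 1 is refused whole. A call with a gripper value outside its range is refused whole. The fingers move at their own pace and stop on an object; "newtons" is the grip in N (left out, the last holds). Time passes only in rows, so rows that do not move let the fingers close. It gives the time, the measured TCP pose, the force, the opening and the grip force at its end, in the units of the state.
- status.get_obs(): the state, without advancing time (a new reading comes with each control period).
- grab_frame(name): name is "side" or "top"; returns a dict with "frame" (384x512x3 uint8, red, green, blue), "intrinsics" (3x3 intrinsics, pixels), "k1" (the pictures are not rectified: a ray, as slopes to the right and down, at radius r is drawn at 1 + k1 r^2 times it, then the intrinsics apply), "R" (3x3) and "t" (3): a world point X has camera coordinates R X + t. Camera axes: x right, y down, z forward; pixel columns grow to the right and rows downward; lengths in mm; the calibration is good to about 2 mm. A picture is of the moment at which its call begins. There is no depth.
- robot.hand_in(): hands the job in; it is judged then, once.
The state is a dict: "time_s": time; "joint_positions": joint angles; "qd": joint speeds; "effort": joint torques, N m; "tool_pos": TCP position; "orientation": TCP orientation; "contact_force": force on the tool from outside, world axes, zero at the start; "moment": the same for the moment, N m; "opening": finger opening in mm; "gripper_force": force on a finger pad.
Only numpy, scipy, OpenCV 4.12 (cv2) and the standard library are available. Lean on these libraries where they do the work, as an engineer would, in place of code of your own. Each camera call takes 0.05 s, during which the arm holds its last target. There are 200 camera calls.

## Working session

There is one attempt and no reset: what is moved stays moved. The work goes in short steps, Python scripts to look and compute and a tool call to move; the robot and the scene stay as the last step left them, time stands still between calls to the robot, and variables do not carry over. Pictures are saved under pics/ and viewed, at most 10 in all, crops included, and the job is handed in when it is done.

Besides the shell and the picture viewer there is one more tool, called after "Request:" by a JSON object that holds its "op" and its "data". jog_arm: Moves the arm, as the interface text tells. Shifts and turns lie within -1 to 1; 1 stands for 0.2 m of shift or pi rad of turn. Its arguments: {"type":"object","properties":{"targets":{"type":"array"},"newtons":{"type":"number"}},"required":["targets"]}

```bash
mkdir -p pics; python3 - <<'E'
from cell import status, grab_frame
import cv2,pickle
for n in("top","side"):
    f=grab_frame(n); pickle.dump(f,open(n+".pkl","wb"))
    cv2.imwrite(f"pics/{n}0.png",f["frame"][:,:,::-1]); print(n,f["intrinsics"],f["k1"],f["R"],f["t"])
print(status.get_obs())
E
```

```text
top [[359.12853969   0.         259.9133209 ]
 [  0.         359.12853969 184.77887113]
 [  0.           0.           1.        ]] -0.053366630839734155 [[ 0.00970576 -0.99975294 -0.0199966 ]
 [-0.9955512  -0.00778682 -0.09389984]
 [ 0.09372093  0.02081901 -0.99538081]] [ -5.83791835 524.3640666  811.2839462 ]
side [[366.81209086   0.         256.72082145]
 [  0.         366.81209086 191.73331839]
 [  0.           0.           1.        ]] 0.009495781036658043 [[ 0.89055185 -0.45454905  0.01739465]
 [-0.31090128 -0.63614071 -0.70616244]
 [ 0.33205091  0.62346625 -0.70783616]] [-487.89739033  224.80411702  734.95031805]
{'time_s': 0.1, 'joint_positions': array([ 1.15529503,  0.60005091, -0.00256266,  1.60001385,  0.00180475,
        0.94286212, -0.07976226]), 'qd': array([ 0.00046785, -0.00174868, -0.00062701, -0.00196359,  0.00032395,
        0.00123141, -0.00083276]), 'effort': array([ 3.62681545e-03, -7.66555238e+01,  1.50127251e+00, -2.52936727e+01,
       -5.24739095e-02,  1.35650521e-02,  3.24216182e-05]), 'tool_pos': array([ 240.8354808 , -683.43123406,  239.85469542]), 'orientation': array([-3.14026591e+00,  1.18057945e-04,  3.38916272e-01]), 'contact_force': array([ 0.36927245, -0.25437421, -0.60935916]), 'moment': array([ 0.03878333, -0.01979703, -0.02659583]), 'gripper_force': 0.0, 'opening': 92.5694079979085}
```

View pics/top0.png

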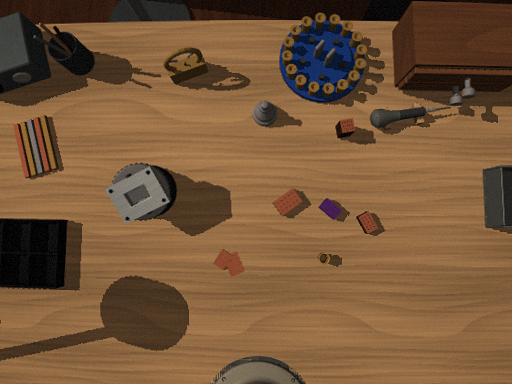

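View pics/side0.png

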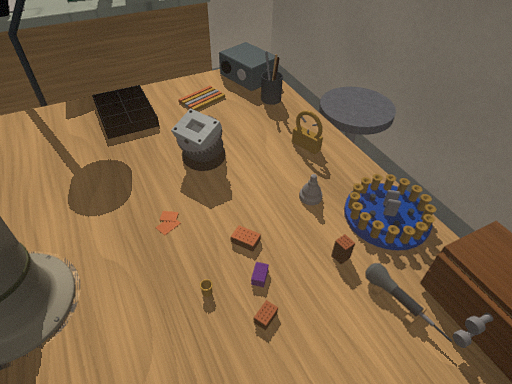

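Candidates (top view): (290,203) is the wide block, (368,222) is the small copper block, (331,208) is the purple decoy, (345,128) is the tall block, and (228,262) are loose plates. The block at (368,222) fits by size. I'll confirm it in an enlarged crop together with the vise.

```bash
cat > h.py <<'E'
import numpy as np,cv2,pickle
from cell import grab_frame,status
def load(n): return pickle.load(open(n+".pkl","rb"))
def ray(f,p):
    K=f["intrinsics"]; d=np.array([(p[0]-K[0,2])/K[0,0],(p[1]-K[1,2])/K[1,1]]); u=d.copy()
    for _ in range(10): u=d/(1+f["k1"]*(u@u))
    R=f["R"]; return -R.T@f["t"], R.T@np.array([*u,1])
def plane(f,p,z):
    o,d=ray(f,p); return o+d*(z-o[2])/d[2]
def tri(rays):
    A=0;b=0
    for o,d in rays:
        d=d/np.linalg.norm(d);P=np.eye(3)-np.outer(d,d);A=A+P;b=b+P@o
    X=np.linalg.solve(A,b); return X,[np.linalg.norm(np.cross(X-o,d/np.linalg.norm(d))) for o,d in rays]
def proj(f,X):
    c=f["R"]@X+f["t"];u=c[:2]/c[2];u=u*(1+f["k1"]*(u@u));return u*np.diag(f["intrinsics"])[:2]+f["intrinsics"][:2,2]
E
python3 - <<'E'
from h import *
t,s=load("top"),load("side")
def crop(f,x,y,w,h,k): return cv2.resize(f["frame"][y:y+h,x:x+w,::-1],None,fx=k,fy=k,interpolation=cv2.INTER_CUBIC)
a=np.hstack([crop(t,95,155,80,60,5),crop(s,160,105,80,60,5)])
b=np.hstack([crop(t,320,190,80,60,5),crop(s,230,280,80,60,5)])
cv2.imwrite("pics/crop1.png",np.vstack([a,b]))
for n,f in(("top",t),("side",s)):
    hsv=cv2.cvtColor(f["frame"],cv2.COLOR_RGB2HSV)
    m=((hsv[...,0]<11)&(hsv[...,1]>120)&(hsv[...,2]>115)).astype(np.uint8)
    m=cv2.morphologyEx(m,cv2.MORPH_CLOSE,np.ones((3,3)))
    for c in cv2.findContours(m,0,2)[0]:
        if cv2.contourArea(c)>60:
            r=cv2.minAreaRect(c); bx=cv2.boxPoints(r)
            W=np.array([plane(f,p,22) for p in bx]); 
            print(n,np.round(r[0],1),cv2.contourArea(c),W.mean(0).round(1),"edges",[(np.round(np.linalg.norm(W[i+1]-W[i]),1),np.round(np.degrees(np.arctan2(*(W[i+1]-W[i])[1::-1])),1)) for i in range(2)])
E
```

```text
top [231.1 261.9] 434.5 [346.2  63.4  22. ] edges [(np.float64(50.1), np.float64(-33.1)), (np.float64(68.9), np.float64(-122.6))]
top [367.8 222.1] 194.5 [ 440.  -251.5   22. ] edges [(np.float64(27.0), np.float64(-60.3)), (np.float64(43.1), np.float64(-150.7))]
top [287.  201.4] 363.5 [486.5 -64.4  22. ] edges [(np.float64(56.9), np.float64(-54.0)), (np.float64(38.0), np.float64(-144.4))]
top [ 20.7 150.4] 179.0 [605.5 586.8  22. ] edges [(np.float64(11.7), np.float64(-78.9)), (np.float64(137.3), np.float64(-163.0))]
top [347.1 124.8] 130.0 [ 669.1 -206.7   22. ] edges [(np.float64(30.7), np.float64(-79.8)), (np.float64(28.6), np.float64(-171.8))]
top [ 40.6 143.7] 180.0 [622.  536.2  22. ] edges [(np.float64(11.5), np.float64(-77.9)), (np.float64(137.5), np.float64(-162.6))]
side [265.6 312.4] 255.5 [ 438.7 -250.9   22. ] edges [(np.float64(43.3), np.float64(30.9)), (np.float64(28.0), np.float64(-63.0))]
side [345.3 241.8] 114.5 [ 680.2 -181.4   22. ] edges [(np.float64(30.2), np.float64(19.5)), (np.float64(33.6), np.float64(-84.9))]
side [245.1 235.2] 269.0 [484.8 -63.9  22. ] edges [(np.float64(37.8), np.float64(46.5)), (np.float64(61.7), np.float64(-55.5))]
side [167.1 220.3] 291.5 [339.3  58.2  22. ] edges [(np.float64(64.9), np.float64(25.6)), (np.float64(60.5), np.float64(-80.6))]
```

View pics/crop1.png

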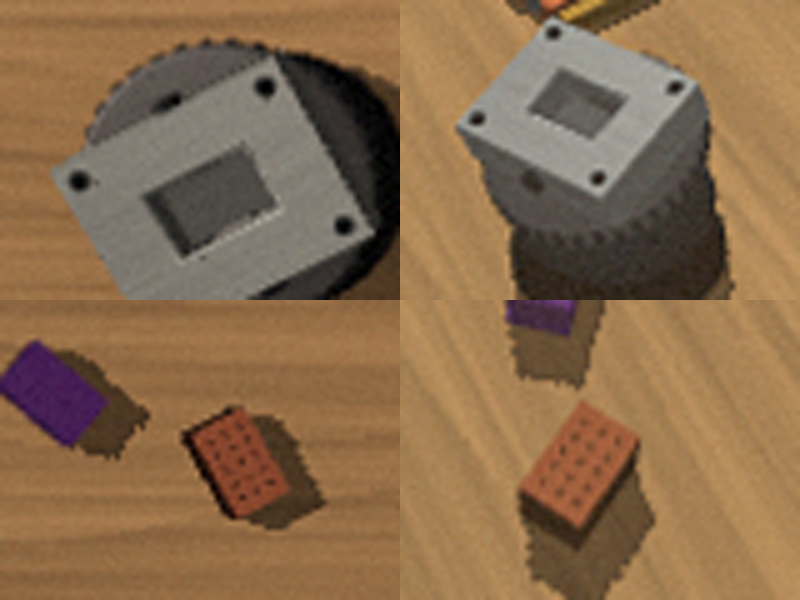

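The crop confirms it: a small copper-faced block with dark wood, 27x43 mm measured, at top (368,222) / side (266,312). Purple is the decoy. Next I'll triangulate the head face corners.

```bash
python3 - <<'E'
from h import *
fs=[load("top"),load("side")]
win=[(90,150,100,85),(160,95,75,65)]
P=[];cen=[]
for f,(x,y,w,h) in zip(fs,win):
    im=f["frame"][y:y+h,x:x+w]; im=cv2.resize(im,None,fx=4,fy=4,interpolation=cv2.INTER_CUBIC)
    hsv=cv2.cvtColor(im,cv2.COLOR_RGB2HSV)
    m=((hsv[...,1]<45)&(hsv[...,2]>118)).astype(np.uint8)
    m=cv2.morphologyEx(m,cv2.MORPH_OPEN,np.ones((9,9)))
    cs,_=cv2.findContours(m,cv2.RETR_EXTERNAL,cv2.CHAIN_APPROX_NONE)
    c=max(cs,key=cv2.contourArea); hull=cv2.convexHull(c)
    q=cv2.approxPolyN(hull,4,ensure_convex=True).reshape(-1,2).astype(float) if hasattr(cv2,"approxPolyN") else None
    # refine: line fit to contour points near each side
    pts=c.reshape(-1,2).astype(float);L=[]
    for i in range(4):
        a,b=q[i],q[(i+1)%4];d=(b-a)/np.linalg.norm(b-a);n=np.array([-d[1],d[0]]);t=(pts-a)@d/np.linalg.norm(b-a)
        k=(abs((pts-a)@n)<8)&(t>.12)&(t<.88); v=cv2.fitLine(pts[k].astype(np.float32),cv2.DIST_HUBER,0,.01,.01).ravel()
        L.append(np.cross([*v[2:],1],[*(v[2:]+v[:2]),1]))
    Q=[]
    for i in range(4):
        p=np.cross(L[i-1],L[i]);Q.append(p[:2]/p[2])
    Q=(np.array(Q)+.5)/4-.5+[x,y]; P.append(Q); print(Q.round(1).tolist(),cv2.contourArea(c)/16)
    vis=im[:,:,::-1].copy()
    cv2.drawContours(vis,[((Q-[x,y]+.5)*4).astype(int)],-1,(0,0,255),1); cen.append(vis)
h=max(v.shape[0] for v in cen)
cv2.imwrite("pics/face.png",np.hstack([cv2.copyMakeBorder(v,0,h-v.shape[0],0,0,0) for v in cen]))
best=None
T0,S0=P
for k in range(4):
  for S in (np.roll(S0,k,0),np.roll(S0[::-1],k,0)):
    r=[tri([ray(fs[0],a),ray(fs[1],b)]) for a,b in zip(T0,S)]
    e=sum(sum(x[1]) for x in r)
    if best is None or e<best[0]: best=(e,np.array([x[0] for x in r]),[round(x[1][0],1) for x in r])
e,X,g=best;print(X.round(1).tolist(),g)
C=X.mean(0);print("C",C.round(1),"sides",[np.linalg.norm(X[i]-X[i-1]).round(1) for i in range(4)])
n=np.linalg.svd(X-C)[2][2];n*=np.sign(n[2]);print("n",n.round(4),"tilt",np.arccos(n[2]),"dir deg",np.degrees(np.arctan2(n[1],n[0])))
for i in range(4):
    d=X[i]-X[i-1];print("edge",np.linalg.norm(d).round(1),np.degrees(np.arctan2(d[1],d[0])).round(1),d.round(1))
E
```

```text
[[168.4, 201.3], [125.4, 222.7], [104.9, 188.5], [149.0, 166.4]] 1787.34375
[[219.4, 120.6], [199.8, 144.1], [170.9, 129.6], [189.9, 108.3]] 843.1875
[[479.8, 189.2, 108.5], [433.3, 279.3, 109.6], [502.6, 314.9, 136.0], [549.6, 223.3, 138.3]] [np.float64(0.3), np.float64(0.9), np.float64(1.2), np.float64(0.1)]
C [491.3 251.7 123.1] sides [np.float64(83.2), np.float64(101.4), np.float64(82.3), np.float64(103.0)]
n [-0.3048 -0.1508  0.9404] tilt 0.3470307029369184 dir deg -153.6773805225051
edge 83.2 -153.9 [-69.8 -34.1 -29.9]
edge 101.4 117.3 [-46.5  90.1   1.1]
edge 82.3 27.2 [69.3 35.6 26.4]
edge 103.0 -62.8 [ 47.  -91.6   2.3]
```

View pics/face.png

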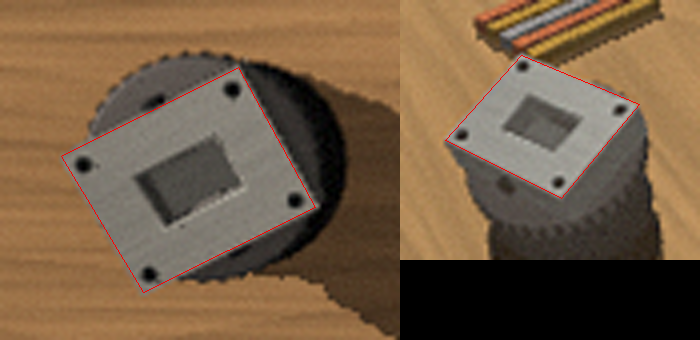

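The face rectangle fits: centre ≈ (491,252,122.5), x-axis at 27°, tilt ≈ 0.347. The z of the centre agrees with 62+64·cos t = 122.2. Now I'll move above the block.

Request:
{"op": "jog_arm", "data": {"targets": [[0.165,-0.171,0.045,0,0,0,0.4],[0.165,-0.171,0.045,0,0,0,0.4],[0.165,-0.171,0.045,0,0,0,0.4],[0.165,-0.171,0.045,0,0,0,0.4],[0.165,-0.171,0.045,0,0,0,0.4],[0.165,-0.171,0.045,0,0,0,0.4],[0.165,-0.171,0.045,0,0,0,0.4],[0.165,-0.171,0.045,0,0,0,0.4],[0.165,-0.171,0.045,0,0,0,0.4],[0.165,-0.171,0.045,0,0,0,0.4]]}}

```text
time_s: 1.35
tool_pos: [439.0, -250.2, 150.3]
orientation: [-3.142, 0.0, 0.339]
contact_force: [1.2, -0.1, -0.3]
opening: 65.2
gripper_force: 0.0
```

Request:
{"op": "jog_arm", "data": {"targets": [[0,0,0,0,0,-0.056,0.4],[0,0,0,0,0,-0.056,0.4],[0,0,0,0,0,-0.056,0.4],[0,0,0,0,0,-0.056,0.4],[0,0,0,0,0,-0.056,0.4],[0,0,0,0,0,-0.056,0.4],[0,0,0,0,0,-0.056,0.4],[0,0,0,0,0,-0.056,0.4],[0,0,0,0,0,-0.056,0.4],[0,0,0,0,0,-0.056,0.4],[0,0,0,0,0,0,0.4],[0,0,0,0,0,0,0.4]]}}

```text
time_s: 2.85
tool_pos: [438.4, -251.6, 150.5]
orientation: [-3.141, -0.0, 2.094]
contact_force: [1.1, 0.6, -0.3]
opening: 65.1
gripper_force: 0.0
```

```bash
cat >> h.py <<'E'
from scipy.spatial.transform import Rotation as Ro
def pose():
    o=status.get_obs(); return o["tool_pos"],Ro.from_euler("xyz",o["orientation"]),o
def go(pt,ydir,zdir):
    "shift (scaled) and turn (scaled) from the present pose to the target"
    p,R,o=pose(); z=np.array(zdir,float);z/=np.linalg.norm(z); y=np.array(ydir,float);y-=z*(y@z);y/=np.linalg.norm(y)
    T=Ro.from_matrix(np.array([np.cross(y,z),y,z]).T)
    print("p",p.round(1),"shift/0.2m",(R.inv().apply(np.array(pt)-p)/200).round(4),"turn/pi",((R.inv()*T).as_rotvec()/np.pi).round(4),"t",round(o["time_s"],2),"F",o["contact_force"].round(1),"open",o["opening"].round(1),"grip",round(o["gripper_force"],1))
    print("joints",o["joint_positions"].round(2))
E
python3 - <<'E'
from h import *
a=np.radians(29.8); go([439.4,-251.2,34],[np.cos(a),np.sin(a),0],[0,0,-1])
E
```

```text
Traceback (most recent call last):
  File "h.py", line 24, in go
    print("p",p.round(1),"shift/0.2m",(R.inv().apply(np.array(pt)-p)/200).round(4),"turn/pi",((R.inv()*T).as_rotvec()/np.pi).round(4),"t",round(o["time_s"],2),"F",o["contact_force"].round(1),"open",o["opening"].round(1),"grip",round(o["gripper_force"],1))
                                                                                                                                                                                                      ^^^^^^^^^^^^^^^^^^
AttributeError: 'float' object has no attribute 'round'
```

Request:
{"op": "jog_arm", "data": {"targets": [[0,0.005,0.12,0,0,0,0.4],[0,0,0.12,0,0,0,0.4],[0,0,0.12,0,0,0,0.4],[0,0,0.12,0,0,0,0.4],[0,0,0.06,0,0,0,0.4],[0,0,0.043,0,0,0,0.4],[0,0,0,0,0,0,0.4]]}}

```text
time_s: 3.72
tool_pos: [439.4, -250.9, 33.9]
orientation: [-3.141, -0.0, 2.098]
contact_force: [-0.4, 0.3, 1.1]
opening: 65.0
gripper_force: 0.0
```

Request:
{"op": "jog_arm", "data": {"targets": [[0,0,0,0,0,0,-1],[0,0,0,0,0,0,-1],[0,0,0,0,0,0,-1],[0,0,0,0,0,0,-1],[0,0,0,0,0,0,-1],[0,0,0,0,0,0,-1]], "newtons": 20}}

```text
time_s: 4.47
tool_pos: [439.6, -251.2, 34.5]
orientation: [3.141, 0.001, 2.098]
contact_force: [0.2, 0.9, 6.1]
opening: 43.6
gripper_force: 20.0
```

Request:
{"op": "jog_arm", "data": {"targets": [[0,0,-0.05,0,0,0,-1],[0,0,-0.15,0,0,0,-1],[0,0,-0.2,0,0,0,-1],[0,0,-0.2,0,0,0,-1],[0,0,-0.2,0,0,0,-1],[0,0,-0.1,0,0,0,-1],[0,0,0,0,0,0,-1]]}}

```text
time_s: 5.35
tool_pos: [439.6, -251.4, 215.6]
orientation: [3.141, 0.003, 2.097]
contact_force: [-0.6, 1.0, -1.1]
opening: 43.7
gripper_force: 20.0
```

```bash
sed -i 's/o\["opening"\].round(1)/round(float(o["opening"]),1)/' h.py; python3 - <<'E'
from h import *
# hover: TCP 90 mm out from the face along n
t=.347;a=np.radians(27.0); x=np.array([np.cos(a),np.sin(a),0])
n=np.array([0,0,1])*np.cos(t)-x*np.sin(t); y=[-np.sin(a),np.cos(a),0]
C=np.array([491.3,251.7,122.4])
go(C+n*90,y,-n)
for k in("top","side"):
    f=grab_frame(k);pickle.dump(f,open(k+"1.pkl","wb"))
p,R,o=pose();f=load("side1");u=proj(f,p+R.apply([0,0,12])).astype(int);print(u)
v=cv2.resize(f["frame"][max(0,u[1]-60):u[1]+60,u[0]-60:u[0]+60,::-1],None,fx=4,fy=4)
cv2.imwrite("pics/held.png",v)
E
```

```text
p [ 439.6 -251.4  215.6] shift/0.2m [2.0533 1.3352 0.0389] turn/pi [-0.0839 -0.0875 -0.477 ] t 5.35 F [-0.6  1.  -1.1] open 43.7 grip 20.0
joints [ 0.85  0.43 -0.6   2.1   0.37  0.72  0.54]
[269 258]
```

View pics/held.png

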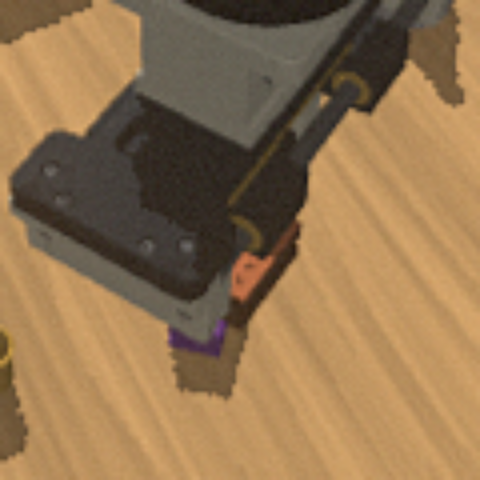

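Copper up and held level. Now I'll carry it to the hover point and turn.

Request:
{"op": "jog_arm", "data": {"targets": [[0.171,0.111,-0.02,0,0,0,-1],[0.171,0.111,-0.02,0,0,0,-1],[0.171,0.111,0,0,0,0,-1],[0.171,0.111,0,0,0,0,-1],[0.171,0.111,0,0,0,0,-1],[0.171,0.111,0,0,0,0,-1],[0.171,0.111,0,0,0,0,-1],[0.171,0.111,0,0,0,0,-1],[0.171,0.111,0,0,0,0,-1],[0.171,0.111,0,0,0,0,-1],[0.171,0.111,0,0,0,0,-1],[0.171,0.111,0,0,0,0,-1]]}}

```text
time_s: 6.95
tool_pos: [462.4, 238.7, 220.5]
orientation: [-3.139, -0.0, 2.099]
contact_force: [1.3, -0.0, -0.7]
opening: 43.8
gripper_force: 20.0
```

Request:
{"op": "jog_arm", "data": {"targets": [[0,0,0,-0.0084,-0.00875,-0.0477,-1],[0,0,0,-0.0084,-0.00875,-0.0477,-1],[0,0,0,-0.0084,-0.00875,-0.0477,-1],[0,0,0,-0.0084,-0.00875,-0.0477,-1],[0,0,0,-0.0084,-0.00875,-0.0477,-1],[0,0,0,-0.0084,-0.00875,-0.0477,-1],[0,0,0,-0.0084,-0.00875,-0.0477,-1],[0,0,0,-0.0084,-0.00875,-0.0477,-1],[0,0,0,-0.0084,-0.00875,-0.0477,-1],[0,0,0,-0.0084,-0.00875,-0.0477,-1],[0,0,0,0,0,0,-1],[0,0,0,0,0,0,-1]]}}

```text
time_s: 8.45
tool_pos: [462.9, 237.7, 221.4]
orientation: [3.138, 0.344, -2.674]
contact_force: [0.9, 0.2, -0.9]
opening: 43.7
gripper_force: 20.0
```

```bash
cat >> h.py <<'E'
t_=.347;a_=np.radians(27.0); vx=np.array([np.cos(a_),np.sin(a_),0])
n=np.array([0,0,1])*np.cos(t_)-vx*np.sin(t_); y=np.array([-np.sin(a_),np.cos(a_),0])
C=np.array([491.3,251.7,122.4])
E
python3 - <<'E'
from h import *
go(C+n*50,y,-n)
E
```

```text
p [462.9 237.7 221.4] shift/0.2m [ 0.0187 -0.0027  0.2696] turn/pi [ 0.0009 -0.0009 -0.0011] t 8.45 F [ 0.9  0.2 -0.9] open 43.7 grip 20.0
joints [ 0.03  0.39 -0.83  2.29  1.03  0.42  0.4 ]
```

Request:
{"op": "jog_arm", "data": {"targets": [[0.019,-0.003,0.09,0.001,-0.001,-0.001,-1],[0,0,0.09,0,0,0,-1],[0,0,0.07,0,0,0,-1],[0,0,0.05,0,0,0,-1],[0,0,0,0,0,0,-1],[0,0,0,0,0,0,-1]]}}

```text
time_s: 9.2
tool_pos: [478.3, 245.1, 164.5]
orientation: [-3.14, 0.349, -2.668]
contact_force: [0.5, -0.3, -1.2]
opening: 43.4
gripper_force: 20.0
```

```bash
python3 - <<'E'
from h import *
go(C+n*40,y,-n)
o=[]
for k in("top","side"):
    f=grab_frame(k);pickle.dump(f,open(k+"2.pkl","wb"))
    u=proj(f,C+n*20).astype(int)
    o.append(cv2.resize(f["frame"][u[1]-45:u[1]+45,u[0]-40:u[0]+40,::-1],None,fx=5,fy=5,interpolation=cv2.INTER_CUBIC))
cv2.imwrite("pics/hover.png",np.hstack(o))
E
```

```text
p [478.3 245.1 164.5] shift/0.2m [ 0.0031 -0.0002  0.0226] turn/pi [-0.0001  0.0006  0.0007] t 9.2 F [ 0.5 -0.3 -1.2] open 43.4 grip 20.0
joints [-0.12  0.49 -0.66  2.32  1.4   0.36  0.05]
```

View pics/hover.png

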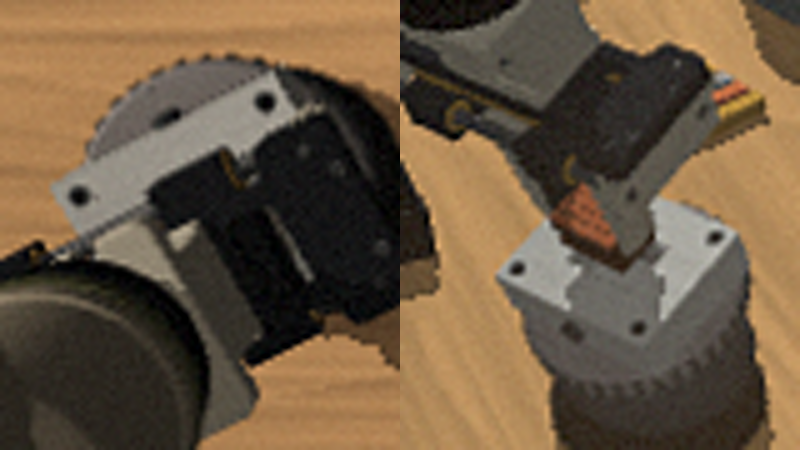

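The block sits above the recess with its axes parallel, and the copper faces up at side-crop (590,215). Now I'll descend slowly, watching the force.

Request:
{"op": "jog_arm", "data": {"targets": [[0.003,0,0.02,0,0,0,-1],[0,0,0.02,0,0,0,-1],[0,0,0.01,0,0,0,-1],[0,0,0,0,0,0,-1]]}}

```text
time_s: 9.8
tool_pos: [480.9, 246.1, 154.5]
orientation: [-3.14, 0.349, -2.667]
contact_force: [-0.3, 1.1, -0.7]
opening: 43.5
gripper_force: 20.0
```

Request:
{"op": "jog_arm", "data": {"targets": [[0,0,0.005,0,0,0,-1],[0,0,0.005,0,0,0,-1],[0,0,0,0,0,0,-1]]}}

```text
time_s: 10.18
tool_pos: [481.6, 246.4, 152.8]
orientation: [-3.14, 0.349, -2.667]
contact_force: [-0.5, 0.1, -1.8]
opening: 43.8
gripper_force: 20.0
```

```bash
python3 - <<'E'
from h import *
go(C+n*24,y,-n); p,R,o=pose(); print("tool F",R.inv().apply(o["contact_force"]).round(1), "h", (p-C)@n, "M",o["moment"])
E
```

```text
p [481.6 246.4 152.8] shift/0.2m [-0.0003  0.0013  0.0417] turn/pi [-0.0002  0.0006  0.0009] t 10.18 F [-0.5  0.1 -1.8] open 43.8 grip 20.0
joints [-0.13  0.51 -0.65  2.32  1.48  0.37 -0.02]
tool F [0.9 0.3 1.6] h 32.337289967670515 M [-0.09833472  0.21615253 -0.00739272]
```

Request:
{"op": "jog_arm", "data": {"targets": [[0,0,0.005,0,0,0,-1],[0,0,0.005,0,0,0,-1],[0,0,0,0,0,0,-1]]}}

```text
time_s: 10.55
tool_pos: [482.1, 246.7, 150.9]
orientation: [-3.14, 0.349, -2.667]
contact_force: [0.3, -0.4, -0.2]
opening: 44.1
gripper_force: 20.0
```

```bash
cat >>h.py <<'E'
def rep():
    go(C+n*24,y,-n); p,R,o=pose(); print("tool F",R.inv().apply(o["contact_force"]).round(1), "h", ((p-C)@n).round(1), "M",R.inv().apply(o["moment"]).round(2))
E
python3 -c "from h import *;rep()"
```

```text
p [482.1 246.7 150.9] shift/0.2m [-0.0005  0.0013  0.0315] turn/pi [-0.0001  0.0006  0.0009] t 10.55 F [ 0.3 -0.4 -0.2] open 44.1 grip 20.0
joints [-0.13  0.52 -0.65  2.32  1.49  0.37 -0.03]
tool F [-0.  -0.5  0.2] h 30.3 M [ 0.01  0.33 -0.  ]
```

Request:
{"op": "jog_arm", "data": {"targets": [[0,0,0.005,0,0,0,-1],[0,0,0.005,0,0,0,-1],[0,0,0,0,0,0,-1]]}}

```text
time_s: 10.92
tool_pos: [482.8, 247.0, 149.0]
orientation: [-3.14, 0.349, -2.667]
contact_force: [-0.0, -0.9, -0.6]
opening: 44.0
gripper_force: 20.0
```

```bash
python3 -c "from h import *;rep()"
```

```text
p [482.8 247.  149. ] shift/0.2m [-0.0006  0.0015  0.0214] turn/pi [-0.0002  0.0006  0.0009] t 10.93 F [-0.  -0.9 -0.6] open 44.0 grip 20.0
joints [-0.13  0.52 -0.65  2.32  1.5   0.37 -0.04]
tool F [ 0.6 -0.8  0.4] h 28.3 M [-0.04  0.29  0.03]
```

Request:
{"op": "jog_arm", "data": {"targets": [[0,0,0.005,0,0,0,-1],[0,0,0.005,0,0,0,-1],[0,0,0,0,0,0,-1]]}}

```text
time_s: 11.3
tool_pos: [483.4, 247.3, 147.1]
orientation: [-3.14, 0.349, -2.667]
contact_force: [0.1, 0.9, -0.6]
opening: 43.7
gripper_force: 20.0
```

```bash
python3 -c "from h import *;rep()"
```

```text
p [483.4 247.3 147.1] shift/0.2m [-0.0007  0.0015  0.0114] turn/pi [-0.0002  0.0006  0.0009] t 11.3 F [ 0.1  0.9 -0.6] open 43.7 grip 20.0
joints [-0.14  0.52 -0.65  2.32  1.51  0.37 -0.06]
tool F [-0.3  0.7  0.8] h 26.3 M [-0.02  0.27  0.03]
```

Request:
{"op": "jog_arm", "data": {"targets": [[0,0,0.005,0,0,0,-1],[0,0,0.005,0,0,0,-1],[0,0,0,0,0,0,-1]]}}

```text
time_s: 11.68
tool_pos: [484.0, 247.7, 145.2]
orientation: [-3.14, 0.349, -2.667]
contact_force: [-0.2, -0.3, -1.3]
opening: 43.7
gripper_force: 20.0
```

```bash
python3 -c "from h import *;rep()"
```

```text
p [484.  247.7 145.2] shift/0.2m [-0.0005  0.0014  0.0015] turn/pi [-0.0002  0.0006  0.0009] t 11.68 F [-0.2 -0.3 -1.3] open 43.7 grip 20.0
joints [-0.14  0.53 -0.65  2.32  1.52  0.37 -0.07]
tool F [ 0.7 -0.2  1.1] h 24.3 M [-0.04  0.27  0.  ]
```

Request:
{"op": "jog_arm", "data": {"targets": [[0,0,0.004,0,0,0,-1],[0,0,0,0,0,0,-1]]}}

```text
time_s: 11.92
tool_pos: [484.3, 247.8, 144.5]
orientation: [-3.14, 0.349, -2.667]
contact_force: [-0.5, 0.8, -1.0]
opening: 43.9
gripper_force: 20.0
```

```bash
python3 -c "from h import *;rep()"
```

```text
p [484.3 247.8 144.5] shift/0.2m [-0.0001  0.0013 -0.0023] turn/pi [-0.0001  0.0007  0.0009] t 11.93 F [-0.5  0.8 -1. ] open 43.9 grip 20.0
joints [-0.14  0.53 -0.65  2.32  1.53  0.38 -0.07]
tool F [0.4 0.9 0.9] h 23.5 M [-0.01  0.24 -0.02]
```

Request:
{"op": "jog_arm", "data": {"targets": [[0,0,0,0,0,0,0.2],[0,0,0,0,0,0,0.2],[0,0,0,0,0,0,0.2],[0,0,0,0,0,0,0.2],[0,0,-0.1,0,0,0,0.2],[0,0,-0.2,0,0,0,0.2],[0,0,-0.2,0,0,0,-1],[0,0,-0.2,0,0,0,-1],[0,0,-0.1,0,0,0,-1],[0,0,0,0,0,0,-1]]}}

```text
time_s: 13.18
tool_pos: [435.9, 222.7, 296.0]
orientation: [-3.139, 0.352, -2.668]
contact_force: [-0.4, 0.2, -0.5]
opening: 20.2
gripper_force: 0.0
```

```bash
python3 - <<'E'
from h import *
rep()
o=[]
for k in("top","side"):
    f=grab_frame(k);pickle.dump(f,open(k+"3.pkl","wb"))
    u=proj(f,C+n*10).astype(int)
    o.append(cv2.resize(f["frame"][u[1]-35:u[1]+35,u[0]-40:u[0]+40,::-1],None,fx=5,fy=5,interpolation=cv2.INTER_CUBIC))
    hsv=cv2.cvtColor(f["frame"],cv2.COLOR_RGB2HSV)
    m=((hsv[...,0]<11)&(hsv[...,1]>120)&(hsv[...,2]>105)).astype(np.uint8);m=cv2.morphologyEx(m,cv2.MORPH_CLOSE,np.ones((3,3)))
    for c in cv2.findContours(m,0,2)[0]:
        r=cv2.minAreaRect(c)
        if np.hypot(*(np.array(r[0])-u))<25: 
            oo,d=ray(f,r[0]);P=C+n*11;X=oo+d*(((P-oo)@n)/(d@n));e=X-P
            print(k,r,cv2.contourArea(c),"recess xy on 11mm plane",[(e@np.cross(y,n)).round(1),(e@y).round(1)])
cv2.imwrite("pics/set.png",np.hstack(o))
E
```

```text
p [435.9 222.7 296. ] shift/0.2m [0.0047 0.0051 0.8028] turn/pi [-0.0007  0.0015  0.0006] t 13.18 F [-0.4  0.2 -0.5] open 20.2 grip 0.0
joints [ 0.22  0.24 -0.99  2.25  0.63  0.5   0.8 ]
tool F [0.5 0.3 0.4] h 184.6 M [0.02 0.16 0.06]
top ((134.40000915527344, 193.80003356933594), (7.155416965484619, 20.57182502746582), 63.43495178222656) 97.5 recess xy on 11mm plane [np.float64(6.5), np.float64(-0.2)]
side ((193.42242431640625, 122.6810302734375), (15.231549263000488, 8.534918785095215), 23.198589324951172) 97.0 recess xy on 11mm plane [np.float64(0.4), np.float64(1.3)]
```

View pics/set.png

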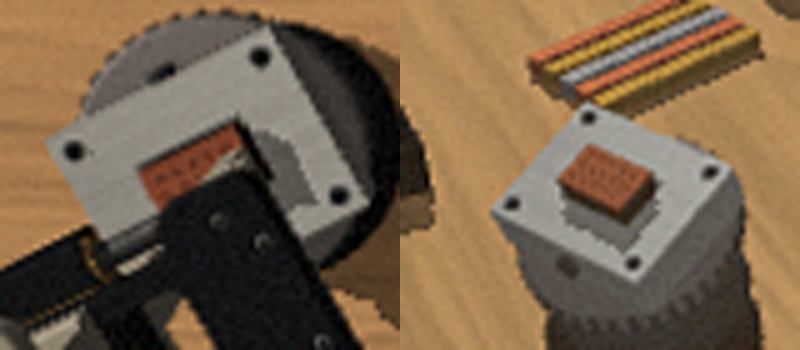

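The block stands on the rollers about 11 mm proud, squarely in the recess (side crop (605,180)). Next I'll press with closed fingertips.

Request:
{"op": "jog_arm", "data": {"targets": [[0.005,0.005,0.05,0,0.001,0,-1],[0,0,0.15,0,0,0,-1],[0,0,0.2,0,0,0,-1],[0,0,0.2,0,0,0,-1],[0,0,0.1,0,0,0,-1],[0,0,0.025,0,0,0,-1],[0,0,0,0,0,0,-1],[0,0,0,0,0,0,-1]]}}

```text
time_s: 14.28
tool_pos: [477.6, 245.9, 157.6]
orientation: [-3.14, 0.345, -2.667]
contact_force: [0.6, 0.2, 0.7]
opening: 0.5
gripper_force: 0.0
```

```bash
python3 -c "from h import *;rep()"
```

```text
p [477.6 245.9 157.6] shift/0.2m [-0.01   -0.0055  0.0709] turn/pi [-0.     -0.0007  0.0011] t 14.28 F [0.6 0.2 0.7] open 0.5 grip 0.0
joints [-0.23  0.47 -0.52  2.33  1.42  0.29  0.02]
tool F [-0.8 -0.1 -0.4] h 38.2 M [0.   0.13 0.03]
```

Request:
{"op": "jog_arm", "data": {"targets": [[-0.01,-0.005,0.015,0,0,0,-1],[0,0,0.01,0,0,0,-1],[0,0,0.005,0,0,0,-1],[0,0,0.005,0,0,0,-1],[0,0,0,0,0,0,-1]]}}

```text
time_s: 14.9
tool_pos: [482.2, 246.6, 152.5]
orientation: [-3.14, 0.346, -2.667]
contact_force: [-1.7, -0.9, 3.3]
opening: 0.8
gripper_force: 2.4
```

```bash
python3 -c "from h import *;rep()"
```

```text
p [482.2 246.6 152.5] shift/0.2m [0.0023 0.0023 0.0392] turn/pi [-0.0003 -0.0002  0.0009] t 14.9 F [-1.7 -0.9  3.3] open 0.8 grip 2.4
joints [-0.23  0.49 -0.51  2.32  1.46  0.29 -0.01]
tool F [ 0.7  0.  -3.8] h 31.8 M [0.17 0.27 0.04]
```

Request:
{"op": "jog_arm", "data": {"targets": [[0,0,0.005,0,0,0,-1],[0,0,0.005,0,0,0,-1],[0,0,0,0,0,0,-1]]}}

```text
time_s: 15.28
tool_pos: [482.8, 247.0, 150.5]
orientation: [-3.14, 0.346, -2.667]
contact_force: [-1.9, -1.9, 3.3]
opening: 0.8
gripper_force: 1.9
```

```bash
python3 -c "from h import *;rep()"
```

```text
p [482.8 247.  150.5] shift/0.2m [0.0019 0.0016 0.0285] turn/pi [-0.0002 -0.0003  0.0009] t 15.28 F [-1.9 -1.9  3.3] open 0.8 grip 1.9
joints [-0.23  0.49 -0.51  2.32  1.48  0.29 -0.02]
tool F [ 1.3 -0.9 -4. ] h 29.7 M [0.03 0.32 0.03]
```

Request:
{"op": "jog_arm", "data": {"targets": [[0,0,0.005,0,0,0,-1],[0,0,0.005,0,0,0,-1],[0,0,0.005,0,0,0,-1],[0,0,0,0,0,0,-1]]}}

```text
time_s: 15.78
tool_pos: [483.8, 247.6, 147.3]
orientation: [-3.14, 0.346, -2.667]
contact_force: [0.1, -0.2, 0.1]
opening: 0.7
gripper_force: 0.1
```

```bash
python3 -c "from h import *;rep()"
```

```text
p [483.8 247.6 147.3] shift/0.2m [0.0021 0.0013 0.0118] turn/pi [-0.0001 -0.0005  0.0009] t 15.78 F [ 0.1 -0.2  0.1] open 0.7 grip 0.1
joints [-0.23  0.5  -0.51  2.32  1.5   0.3  -0.05]
tool F [-0.  -0.2 -0.1] h 26.4 M [-0.06  0.17  0.04]
```

Request:
{"op": "jog_arm", "data": {"targets": [[0,0,0.005,0,0,0,-1],[0,0,0.005,0,0,0,-1],[0,0,0.005,0,0,0,-1],[0,0,0,0,0,0,-1]]}}

```text
time_s: 16.27
tool_pos: [484.7, 248.0, 144.6]
orientation: [-3.14, 0.346, -2.667]
contact_force: [-0.1, -0.2, -0.7]
opening: 0.3
gripper_force: 0.0
```

```bash
python3 -c "from h import *;rep()"
```

```text
p [484.7 248.  144.6] shift/0.2m [ 0.0024  0.0014 -0.003 ] turn/pi [-0.0001 -0.0004  0.0009] t 16.27 F [-0.1 -0.2 -0.7] open 0.3 grip 0.0
joints [-0.23  0.5  -0.51  2.32  1.52  0.3  -0.07]
tool F [ 0.4 -0.1  0.6] h 23.4 M [-0.03  0.2   0.02]
```

Request:
{"op": "jog_arm", "data": {"targets": [[0,0,0.005,0,0,0,-1],[0,0,0.003,0,0,0,-1],[0,0,0,0,0,0,-1]]}}

```text
time_s: 16.65
tool_pos: [485.5, 248.4, 143.7]
orientation: [-3.14, 0.347, -2.667]
contact_force: [-1.3, -0.2, 5.8]
opening: 0.5
gripper_force: 3.4
```

```bash
python3 -c "from h import *;rep()"
```

```text
p [485.5 248.4 143.7] shift/0.2m [ 0.0047  0.0014 -0.0085] turn/pi [-0.0002 -0.      0.0009] t 16.65 F [-1.3 -0.2  5.8] open 0.5 grip 3.4
joints [-0.23  0.51 -0.51  2.32  1.53  0.3  -0.08]
tool F [-0.8  0.4 -5.9] h 22.3 M [0.05 0.01 0.01]
```

Contact is firm again near flush. A little more gentle pressure, then retract and look.

Request:
{"op": "jog_arm", "data": {"targets": [[0,0,0.005,0,0,0,-1],[0,0,0.004,0,0,0,-1],[0,0,0,0,0,0,-1]]}}

```text
time_s: 17.02
tool_pos: [485.5, 248.5, 143.5]
orientation: [-3.139, 0.349, -2.666]
contact_force: [-11.8, -8.4, 34.1]
opening: 0.4
gripper_force: 18.4
```

```bash
python3 -c "from h import *;rep()"
```

```text
p [485.5 248.5 143.5] shift/0.2m [ 0.0046  0.0013 -0.0097] turn/pi [-0.0005  0.0006  0.0012] t 17.02 F [-11.8  -8.4  34.1] open 0.4 grip 18.4
joints [-0.23  0.51 -0.52  2.33  1.54  0.3  -0.09]
tool F [  1.9  -2.2 -36.9] h 22.1 M [ 0.45  0.79 -0.02]
```

Request:
{"op": "jog_arm", "data": {"targets": [[0,0,-0.05,0,0,0,-1],[0,0,-0.2,0,0,0,-1],[0,0,-0.25,0,0,0,-1],[0,0,-0.25,0,0,0,-1],[0.2,0,-0.2,0,0,0,-1],[0.2,0,-0.1,0,0,0,-1],[0.2,0,0,0,0,0,-1],[0.2,0,0,0,0,0,-1],[0,0,0,0,0,0,-1]]}}

```text
time_s: 18.15
tool_pos: [290.8, 146.9, 272.3]
orientation: [-3.134, 0.344, -2.669]
contact_force: [0.6, -1.0, 0.9]
opening: 0.6
gripper_force: 0.0
```

```bash
python3 - <<'E'
from h import *
rep()
o=[]
for k in("top","side"):
    f=grab_frame(k);pickle.dump(f,open(k+"4.pkl","wb"))
    u=proj(f,C+n*10).astype(int)
    o.append(cv2.resize(f["frame"][u[1]-35:u[1]+35,u[0]-40:u[0]+40,::-1],None,fx=5,fy=5,interpolation=cv2.INTER_CUBIC))
cv2.imwrite("pics/seated.png",np.hstack(o))
E
```

```text
p [290.8 146.9 272.3] shift/0.2m [-0.8116  0.0171  0.9671] turn/pi [-0.0022 -0.0008  0.0004] t 18.15 F [ 0.6 -1.   0.9] open 0.6 grip 0.0
joints [ 0.4  -0.04 -1.02  2.55  0.08  0.28  1.34]
tool F [-0.4 -1.1 -0.9] h 217.9 M [-0.01  0.14  0.04]
```

View pics/seated.png

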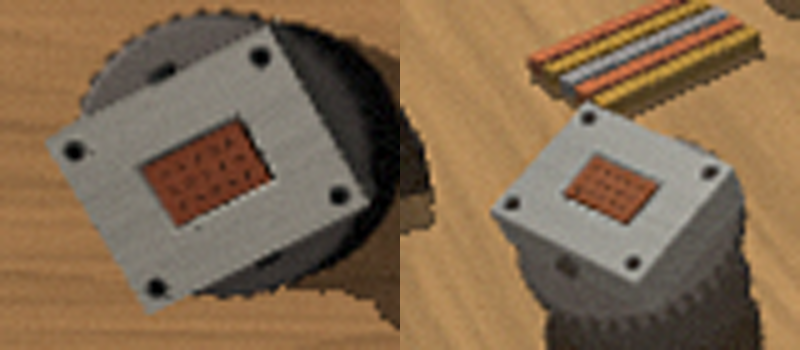

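The block lies flush and square in the recess in both views (top crop (207,172), side crop (611,190)), with no side faces or shadow showing and the gripper clear. The stop at 37 N with h=22.1 matches the floor.

```bash
python3 -c "from cell import robot;print(robot.hand_in())"
```

```text
the job is handed in; nothing more can be done
None
```

The small copper block is mounted copper side up in the vise recess; both cameras show it flush and square with the gripper clear, it bottomed out at about 37 N (limit 120 N), and I handed it in at about 18 s of the 58 s (the hand-in returned no verdict).

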